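# Pack up the soldering sundries on a stained-glass bench

### The job

Tidy the bench: lift the kit box's top tray by its handle right up and over to its stop, stand both solder spools upright in the compartment underneath, and swing the tray fully down again. The copper foil roll belongs flat in the empty bay of that tray, and the white soldering block flat in the round steel tin (not in the wooden offcut tray). Leave the flux jar and the half-soldered glass panel where they are, and let go of everything at the end.

Things in the scene. Friction and masses are not known exactly. Their poses are not given: they have to be found in the camera images.
- kit_box: Grey open-topped metal box, fixed: 150 mm along its x, 160 along its y, 60 high. Origin at the centre of its underside, z up. Walls and floor 4 mm: compartment 142 x 152 mm inside, floor at z = 4 mm, covered by the tray until that is lifted; e.g. stand the spools 36 mm either side of its centre along y.
- tray_lift (a joint): Angle q of the arms carrying the tray: 0 = down, 1.833 = stop, fully over. The tray stays level and goes up and over towards the box's +y: from closed every point of it moves dy = 0.12*(cos(2.618-q)+0.866), dz = 0.12*(sin(2.618-q)-0.5) m in the box's axes (189 and 25 mm at the stop; dz peaks at 60 mm, q = 1.047). Its weight (0.4 kg) carries it to whichever end is lower; a few N move it.
- tray_handle (a point): Centre of the tray's black handle bar (moves with the tray, axes as the box's): 100 mm along x, 12 x 12 mm, 110 mm above the bench when down; posts at x = +-46, open below for 16 mm. It stands over the wall between the tray's two bays, each 142 (x) x 72 mm (y), rim 26 mm high, floor 44 mm below this point. Empty bay: centre at y = -38 mm; the +y bay holds rods. Tray 150 x 156 mm.
- solder_spool_large: Large spool of solder: silvery drum with black flanges, 50 mm diameter, 46 mm tall, standing upright; 0.3 to 0.5 kg. Origin at the centre of its underside, z up its axis.
- solder_spool_small: Small spool of solder: silvery drum with black flanges, 36 mm diameter, 34 mm tall, standing upright; 0.13 to 0.23 kg. Origin at the centre of its underside, z up its axis.
- foil_roll: Roll of copper foil: flat copper ring, 52 mm outer and 22 mm inner diameter, 13 mm tall, lying flat. Origin at the centre of its underside, z up its axis.
- sal_block: White soldering (sal ammoniac) block with a scorched top, 60 mm along its x, 42 mm along its y, 25 mm high. Origin at the centre of its underside.
- block_tin: Round shallow empty steel tin, 116 mm across, 14 mm high, fixed to the bench; flat inside, about 106 mm across, floor at 3 mm. Origin at the centre of its underside. (The square wooden tray of glass offcuts, 110 mm, 16 mm high, is another thing; the two swap places.)
- flux_jar: Small amber glass flux jar with a brass-coloured cap, 44 mm diameter, 50 mm tall; loose, to be left alone. Origin at the centre of its underside.
- glass_panel: Half-soldered round glass panel with copper and lead lines, about 120 mm across, 6 mm thick, lying flat on the bench; loose, to be left alone. Origin at the centre of its underside.

How it is judged:
By the outcome, as a careful person would: the job done as asked, in the order asked, and still so for the second after the job is handed in, with the robot touching nothing.
It also fails if it takes over 144 s, if anything falls off the work surface, if the arm or the gripper's body presses on something with over 40 N, if the wrist force passes 120 N, or if a joint passes its speed limit or range.

### The arm

A 6-joint arm with a two-finger parallel gripper is mounted at the origin on the work surface. World frame = base frame: x ahead of the robot, y to its left, z up, the work surface at z = 0. Lengths are in m, angles in rad, forces in N, time in s.
With the tool pointing down it reaches from about 0.3 to 0.875 m from the base axis. Payload 6.4 kg.
Tool frame: the origin (TCP) lies midway between the tips of the shut fingers; the grasp point (between the pads) lies 19 mm behind it; z points along the fingers, x is the direction in which the jaws open and shut, and the axes are right-handed (so a half turn about z gives the same grasp; the last joint's range is limited). The gripper opens to 85 mm and grips with 20 to 120 N. Pads are 22 mm wide; open, the fingers measure 114 mm over their backs; the gripper's body (76 mm by 85 mm) begins 54 mm behind the grasp point. The pads swing forward as they close: fully open they stand 13 mm farther back than shut.
Start: joints at [-1.444, 0.181, 1.607, -0, 1.354, -0.206], TCP at [0.188, -0.543, 0.231] pointing down, gripper open.
Joint ranges: [-2.99, 2.99], [-0.89, 2.07], [0.3, 2.58], [-1.14, 4.28], [0, 2.63], [-3.12, 3.12]. Speed limits (rad/s): [2.57, 2.57, 3.01, 3.14, 3.14, 3.14].

### API

Orientations are given as a unit quaternion [w, x, y, z].
In Python, from bench import robot, effector, solve_ik, optics, order gives the robot as it stands. Calls block until the motion is done:
- robot.move_pose(position, orientation): joint-space move of the TCP to a pose.
- robot.movel(position, frame=None, speed=0.15, stop_force=None): straight line of the TCP; frame=None keeps the orientation; speed is the mean speed in m/s. With stop_force (N) it stops when the force on the tool has changed by that much, and returns True; else False.
- robot.move_j(angles): joint-space move.
- effector.gripper_to(opening, grasp_force=None): finger opening in m; grasp_force is the grip in N (None keeps the last); returns when the fingers have stopped.
- robot.wait(seconds).
- solve_ik(position, orientation): joint angles nearest the present ones, or None.
- robot.state(): the state.
- optics.camera(name): name is "scene" or "top"; returns a dict with "frame" (384x512x3 uint8, red, green, blue), "depth" (384x512 float32, m along the optical axis (not along the pixel's ray), 0 where there is no reading), "fx", "fy", "cx", "cy" (pixels), "view" (4x4, takes a point from world to camera coordinates). Camera axes: x right, y up, looking along -z (the intrinsics and any distortion apply to the point x, -y, -z); pixel columns grow to the right and rows downward; lengths in m; the calibration is good to about 2 mm. A picture is of the moment at which its call begins.
A pose or a line that the arm cannot do raises robot.PlanningError and nothing moves.
- order.finish_job(): hands the job in, once; it reports no verdict.
Trained networks look in the newest picture that a camera, given by its name, has taken for a name from the list of things; names that differ only in an ending like _2 or _b are one class to them, and where a whole thing is asked for, a point or a joint stands for the part that bears it (a point fixed in the world has none). Each returns a list of dicts, best first, with "conf" (0 to 1); they miss things now and then, are a little off and sometimes report something else, mostly with a low value. They report only what shows in the picture. A call takes as long as a camera call.
- optics.regions_of(camera, query): "pixels" (384x512 bool, what is visible of it) and "point" ([column, row] in pixels, amid what is visible of it).
The state is a dict: "clock": time; "q": joint angles; "joint_velocities": joint speeds; "joint_efforts": joint torques, N m; "position": TCP position; "tool_rot": TCP orientation; "wrist_force": force on the tool from outside, world axes, zero at the start; "torque": the same for the moment, N m; "width": finger opening in m.
Only numpy, scipy, OpenCV 4.12 (cv2) and the standard library are available. Lean on these libraries where they do the work, as an engineer would, in place of code of your own. Each camera call takes 0.05 s, during which the arm holds its last target. There are 200 camera calls.

## Working session

There is one attempt and no reset: what is moved stays moved. The work goes in short steps, each a Python script; the robot and the scene stay as the last script left them, time stands still between calls to the robot, and variables do not carry over. Pictures are saved under pics/ and viewed, about 12 in all and at most 16, crops included, and the job is handed in when it is done.

```bash
ls; mkdir -p pics; cat > h.py <<'E'
import numpy as np, cv2
from bench import robot, effector, solve_ik, optics, order
def shot(cam,fn=None):
    c=optics.camera(cam)
    if fn: cv2.imwrite('pics/'+fn,cv2.cvtColor(c['frame'],cv2.COLOR_RGB2BGR))
    return c
def cloud(c):
    d=c['depth']; v,u=np.mgrid[:d.shape[0],:d.shape[1]]
    P=np.stack([(u-c['cx'])/c['fx']*d,-(v-c['cy'])/c['fy']*d,-d,np.ones_like(d)],-1)
    W=P@np.linalg.inv(c['view']).T
    W=W[...,:3]; W[d<=0]=np.nan
    return W
def down(yaw):  # tool z down, tool x at angle yaw in the world
    return [0,np.cos(yaw/2),np.sin(yaw/2),0]
E
python3 - <<'E'
from h import *
for cam in("top","scene"):
    c=shot(cam,cam+'0.png'); W=cloud(c); print(cam,{k:v for k,v in c.items() if k not in('frame','depth')})
    for n in("kit_box","tray_handle","solder_spool_large","solder_spool_small","foil_roll","sal_block","block_tin","flux_jar","glass_panel"):
        for r in optics.regions_of(cam,n)[:2]:
            m=r['pixels']; p=W[m]; p=p[~np.isnan(p[:,0])]
            print(n,round(r['conf'],2),np.round(r['point']),m.sum(),'med',np.nanmedian(p,0).round(3),'lo',np.percentile(p,2,axis=0).round(3),'hi',np.percentile(p,98,axis=0).round(3))
s=robot.state(); print(s['position'],s['tool_rot'],s['width'])
E
```

```text
pics
top {'fx': 472.6009323016311, 'fy': 472.6009323016311, 'cx': 255.55636540960325, 'cy': 193.40191103561983, 'view': array([[ 0.01786042, -0.99978784,  0.01026016, -0.09271077],
       [ 0.99468995,  0.01880773,  0.10118384, -0.58552715],
       [-0.10135534,  0.0083985 ,  0.99481484, -1.24638805],
       [ 0.        ,  0.        ,  0.        ,  1.        ]])}
kit_box 0.72 [162. 217.] 4080 med [0.513 0.154 0.068] lo [0.437 0.078 0.002] hi [0.592 0.235 0.116]
kit_box 0.5 [162. 220.] 3625 med [0.514 0.156 0.068] lo [0.441 0.084 0.062] hi [0.587 0.234 0.117]
tray_handle 0.77 [160. 218.] 3667 med [0.515 0.156 0.069] lo [0.441 0.083 0.062] hi [0.587 0.235 0.117]
solder_spool_large 0.85 [240. 240.] 307 med [ 0.455 -0.054  0.046] lo [ 0.43  -0.075 -0.002] hi [ 0.48  -0.03   0.052]
solder_spool_small 0.52 [295. 247.] 173 med [ 0.45  -0.192  0.034] lo [ 0.432 -0.212 -0.002] hi [ 0.467 -0.176  0.039]
foil_roll 0.74 [269. 194.] 273 med [ 0.577 -0.116  0.012] lo [ 0.553 -0.138 -0.003] hi [ 0.602 -0.092  0.019]
sal_block 0.91 [323. 208.] 389 med [ 0.551 -0.266  0.024] lo [ 0.522 -0.292 -0.002]
[... 1560 characters left out ...]
   ] hi [ 0.582 -0.243  0.027]
block_tin 0.65 [202. 250.] 2057 med [ 0.689 -0.061  0.003] lo [ 0.635 -0.113  0.001] hi [ 0.74  -0.004  0.015]
block_tin 0.23 [264. 168.] 223 med [ 0.454 -0.188  0.031] lo [ 0.434 -0.209  0.001] hi [ 0.466 -0.177  0.036]
flux_jar 0.53 [294. 199.] 572 med [ 0.46  -0.047  0.043] lo [ 0.41  -0.078 -0.   ] hi [ 0.477 -0.031  0.048]
glass_panel 0.75 [170. 153.] 990 med [ 0.616 -0.383  0.004] lo [ 0.564 -0.443  0.   ] hi [ 0.668 -0.331  0.007]
glass_panel 0.31 [340. 268.] 6965 med [0.516 0.165 0.072] lo [0.44  0.082 0.064] hi [0.588 0.236 0.116]
[ 0.18786452 -0.54344293  0.23127286] [-8.06044744e-06  8.14456274e-01 -5.80224937e-01 -1.11150364e-05] 0.08577920118573754
```

```bash
python3 - <<'E'
import cv2,numpy as np
a=cv2.imread('pics/top0.png')[110:300,90:430]; b=cv2.imread('pics/scene0.png')[90:384,100:480]
a=cv2.resize(a,(760,425)); cv2.imwrite('pics/t0c.png',a); cv2.imwrite('pics/s0c.png',cv2.resize(b,(760,588)))
E
```

```text
(no output)
```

View pics/t0c.png

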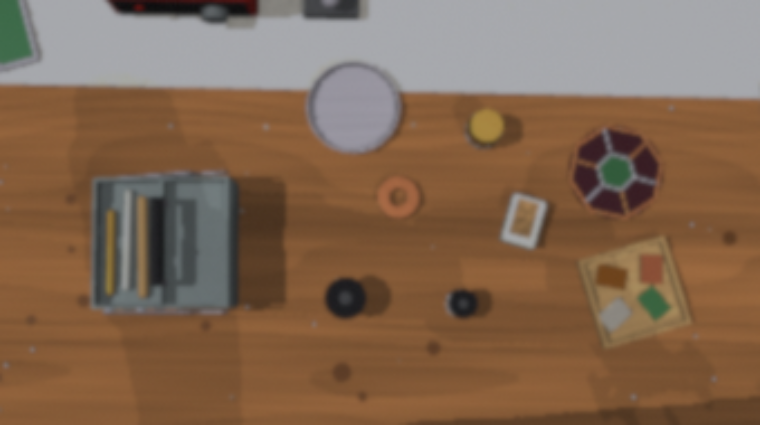

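View pics/s0c.png

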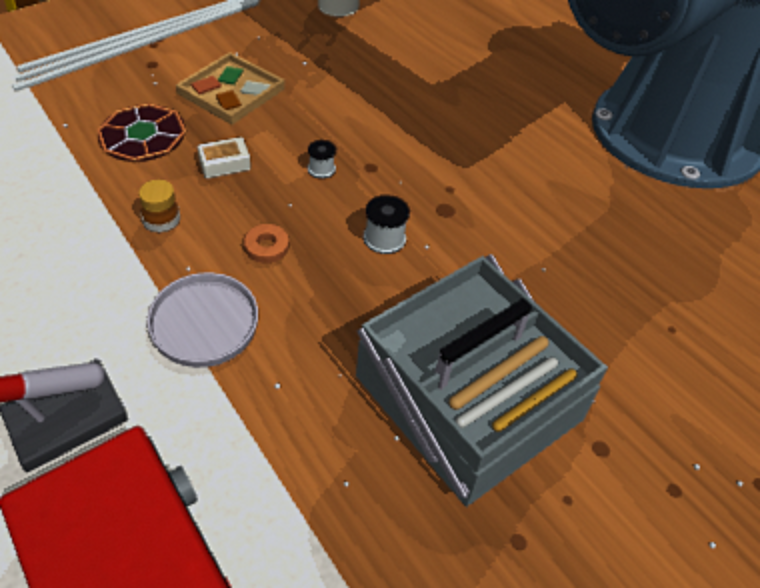

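The networks agree with the pictures. The box is nearly axis-aligned with its rod bay towards +y, the tin is at top (247,157), and the offcut tray is at lower right. Next I'll fit exact poses.

```bash
cat >> h.py <<'E'
def pts(cams,name):
    out=[]
    for cam in cams:
        c=shot(cam); W=cloud(c); r=optics.regions_of(cam,name)
        if r: p=W[r[0]['pixels']]; out.append(p[~np.isnan(p[:,0])])
    return out
def rect(p):
    (c,s,a)=cv2.minAreaRect((p[:,:2]*1000).astype(np.float32)); return np.round(c,1),np.round(s,1),round(a,1)
E
python3 - <<'E'
from h import *
for n,zlo,zhi in(("kit_box",.085,.097),("kit_box",.105,.13),("solder_spool_large",.04,.06),("solder_spool_small",.028,.045),("foil_roll",.008,.022),("sal_block",.02,.034),("block_tin",.011,.02)):
    for cam,p in zip(("top","scene"),pts(("top","scene"),n)):
        q=p[(p[:,2]>zlo)&(p[:,2]<zhi)]
        print(n,cam,len(q),'z',np.median(q[:,2]).round(4),rect(q),'circ',np.round(cv2.minEnclosingCircle((q[:,:2]*1000).astype(np.float32)),1) if 0 else np.round(cv2.minEnclosingCircle((q[:,:2]*1000).astype(np.float32))[0],1),'mean',(q.mean(0)*1000).round(1))
E
```

```text
kit_box top 390 z 0.0883 (array([513.6, 158.9]), array([159.4, 157.3]), 1.6) circ [513.8 156.2] mean [516.3 158.1  88.5]
kit_box scene 986 z 0.0874 (array([513.2, 157.9]), array([164.4, 156.8]), 1.6) circ [514.  157.9] mean [519.1 160.6  87.6]
kit_box top 429 z 0.1149 (array([513.9, 158.3]), array([99.4, 12.3]), 1.9) circ [513.8 159.5] mean [517.  159.6 114. ]
solder_spool_large top 253 z 0.0466 (array([453.4, -53.6]), array([44.8, 44.7]), 46.3) circ [453.5 -53.4] mean [454.  -53.5  46.5]
solder_spool_large scene 280 z 0.0458 (array([455.4, -53.9]), array([50. , 45.5]), 54.1) circ [454.9 -54.5] mean [455.3 -53.7  45.7]
solder_spool_small top 138 z 0.0339 (array([ 449.2, -192.4]), array([34.5, 32.7]), 1.3) circ [ 449.3 -193.6] mean [ 449.4 -192.9   34. ]
solder_spool_small scene 108 z 0.0337 (array([ 449.2, -193.7]), array([34.9, 30.2]), 55.9) circ [ 448.6 -194.3] mean [ 449.7 -192.3   33.7]
foil_roll top 220 z 0.013 (array([ 578.2, -116.4]), array([46.9, 49.4]), 0.9) circ [ 577.7 -115.5] mean [ 577.7 -115.5   13.1]
foil_roll scene 267 z 0.0124 (array([ 578.9, -116.7]), array([51.5, 47.8]), 78.7) circ [ 578.4 -116.2] mean [ 579.4 -114.3   12.2]
sal_block top 320 z 0.0253 (array([ 550.7, -267.9]), array([41.7, 59.7]), 74.1) circ [ 549.9 -267.4] mean [ 550.1 -267.6   25.1]
sal_block scene 271 z 0.0246 (array([ 550.6, -268. ]), array([42.3, 59.8]), 75.0) circ [ 550.6 -268.7] mean [ 551.6 -266.    24.4]
block_tin top 141 z 0.0145 (array([688.5, -58.7]), array([113.9, 112.3]), 43.4) circ [688.5 -57.8] mean [693.3 -59.8  14.6]
block_tin scene 246 z 0.0132 (array([688.5, -58. ]), array([113.3, 113.6]), 74.5) circ [687.8 -59. ] mean [689.7 -58.9  13.3]
```

```bash
cat >> h.py <<'E'
B=np.array([.5137,.1583]); YB=np.radians(1.75)
R=np.array([[np.cos(YB),-np.sin(YB)],[np.sin(YB),np.cos(YB)]])
def box(x,y,z): return np.r_[B+R@[x,y],z]   # box frame -> world
def arc(q): return .12*(np.cos(2.618-q)+.866), .12*(np.sin(2.618-q)-.5)
def handle(q,z=.094): dy,dz=arc(q); return box(0,dy,z+dz)
def st(t=''):
    s=robot.state(); print(t,'t=%.1f'%s['clock'],'pos',np.round(s['position'],4),'F',np.round(s['wrist_force'],1),'w %.4f'%s['width'])
E
python3 - <<'E'
from h import *
yh=YB+np.pi/2
robot.move_pose(handle(0,.2),down(yh)); st('above')
effector.gripper_to(.045); robot.movel(handle(0),stop_force=8); st('at handle')
effector.gripper_to(0,40); st('gripped')
for q in np.linspace(0,1.84,11)[1:]:
    robot.movel(handle(q),speed=.08); st('q=%.2f'%q)
shot('scene','s1.png')
E
```

```text
above t=5.1 pos [0.514  0.1575 0.2   ] F [-0.1  0.3 -0.2] w 0.0855
at handle t=6.5 pos [0.5144 0.1584 0.0948] F [0.2 0.7 0.9] w 0.0450
gripped t=6.9 pos [0.5145 0.1573 0.0951] F [-0.3 -4.6  4.6] w 0.0110
q=0.18 t=7.3 pos [0.5141 0.17   0.113 ] F [-0.3 -7.2  3.9] w 0.0110
q=0.37 t=7.7 pos [0.5137 0.1859 0.1284] F [-0.8 -7.2  7. ] w 0.0108
q=0.55 t=8.1 pos [0.5132 0.2047 0.1409] F [-1.9 -5.1  8.1] w 0.0109
q=0.74 t=8.6 pos [0.5126 0.2256 0.1497] F [-1.4 -2.9  9.3] w 0.0111
q=0.92 t=9.0 pos [0.512  0.2476 0.1543] F [-0.5 -1.1  8.5] w 0.0110
q=1.10 t=9.4 pos [0.5113 0.2698 0.1548] F [0.7 1.2 8.5] w 0.0112
q=1.29 t=9.8 pos [0.5106 0.2915 0.1513] F [2.2 3.5 5.6] w 0.0111
q=1.47 t=10.3 pos [0.5099 0.3124 0.1437] F [3.6 4.3 3.8] w 0.0107
q=1.66 t=10.7 pos [0.5093 0.3316 0.1323] F [4.5 3.6 2.1] w 0.0109
q=1.84 t=11.1 pos [0.5091 0.3463 0.1196] F [-0.1 -7.2 16.8] w 0.0106
```

View pics/s1.png

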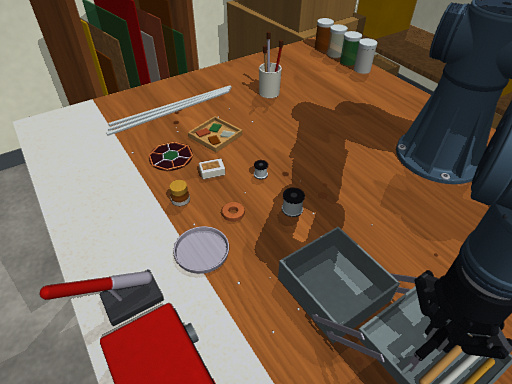

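The tray is at its stop, with the compartment open at (340,275). Now I'll release it and move the spools.

```bash
cat >> h.py <<'E'
def spool(xy,zt,by,opn):
    robot.move_pose([*xy,.12],down(YB)); effector.gripper_to(opn)
    robot.movel([*xy,zt],speed=.12,stop_force=10); st('down')
    effector.gripper_to(0,60); st('grip'); z0=robot.state()['position'][2]
    robot.movel([*xy,.17]); st('lifted')
    robot.move_pose(box(0,by,.17),down(YB))
    robot.movel(box(0,by,z0+.014),speed=.12)
    hit=robot.movel(box(0,by,z0-.001),speed=.02,stop_force=5); st('placed %s z0 %.4f'%(hit,z0))
    effector.gripper_to(opn); robot.movel(box(0,by,.17)); st('out')
E
python3 - <<'E'
from h import *
effector.gripper_to(.045); robot.movel(handle(1.833,.19)); st()
spool((.4545,-.0537),.008,-.036,.07)
spool((.4493,-.193),.004,.036,.056)
robot.move_pose(handle(1.833,.19),down(YB+np.pi/2)); effector.gripper_to(.045)
robot.movel(handle(1.833,.15)); st()
c=shot('top','t2.png'); shot('scene','s2.png')
E
python3 - <<'E'
import cv2,numpy as np
a=cv2.imread('pics/t2.png')[130:280,40:240]; b=cv2.imread('pics/s2.png')[200:384,240:485]
cv2.imwrite('pics/c2.png',np.hstack([cv2.resize(a,(400,300)),cv2.resize(b,(400,300))]))
E
```

```text
t=12.4 pos [0.5073 0.3467 0.2138] F [-0.6  0.2 -1.6] w 0.0452
down t=15.4 pos [ 0.4551 -0.0539  0.0086] F [0.5 0.4 0. ] w 0.0700
grip t=15.7 pos [ 0.4552 -0.054   0.009 ] F [-2.2  0.8  5.2] w 0.0490
lifted t=16.9 pos [ 0.4537 -0.0534  0.169 ] F [-0.7  1.  -3.6] w 0.0487
placed True z0 0.0090 t=19.6 pos [0.5148 0.1223 0.013 ] F [0.1 0.7 4.9] w 0.0491
out t=21.1 pos [0.514  0.1223 0.1689] F [-0.   0.4  0.1] w 0.0698
down t=23.8 pos [ 0.4498 -0.1934  0.0046] F [1.  0.3 0.3] w 0.0556
grip t=24.1 pos [ 0.45   -0.1935  0.0051] F [-0.2  1.9  5.7] w 0.0350
lifted t=25.4 pos [ 0.4486 -0.1925  0.1689] F [-0.3  0.  -0.7] w 0.0346
placed True z0 0.0051 t=28.8 pos [0.5126 0.1943 0.0091] F [-0.6 -0.   4.4] w 0.0346
out t=30.3 pos [0.5118 0.1941 0.1689] F [ 0.1 -0.2 -0. ] w 0.0561
 t=32.2 pos [0.5076 0.3468 0.1745] F [ 0.3 -0.6  0.5] w 0.0451
```

View pics/c2.png

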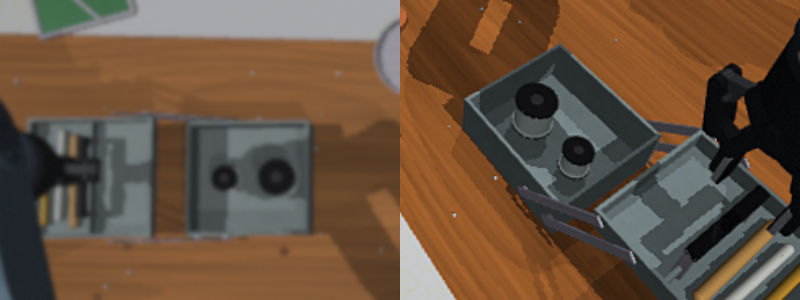

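Both spools stand upright in the compartment (crop left at (225,178) and (277,178)). Next: close the tray, then move the foil roll.

```bash
python3 - <<'E'
from h import *
robot.movel(handle(1.833,.0945),speed=.1,stop_force=8); st('at handle')
effector.gripper_to(0,40); st('grip')
for q in np.linspace(1.833,0,11)[1:]: robot.movel(handle(q),speed=.08)
robot.movel(handle(-.012),speed=.03,stop_force=6); st('closed')
effector.gripper_to(.045); robot.movel(handle(0,.2)); st('off')
xy=(.578,-.1158)
robot.move_pose([*xy,.1],down(YB)); effector.gripper_to(.068)
robot.movel([*xy,.012],speed=.12)
hit=robot.movel([*xy,-.009],speed=.02,stop_force=4); st('touch %s'%hit)
z=robot.state()['position'][2]; robot.movel([*xy,z+.002],speed=.03)
effector.gripper_to(0,40); st('grip')
robot.movel([*xy,.18]); st('lift')
c=shot('top','t3.png'); shot('scene','s3.png')
E
python3 - <<'E'
import cv2,numpy as np
a=cv2.imread('pics/t3.png')[110:290,80:320]; b=cv2.imread('pics/s3.png')[100:384,100:479]
cv2.imwrite('pics/c3.png',np.hstack([cv2.resize(a,(400,300)),cv2.resize(b,(400,300))]))
E
```

```text
at handle t=33.0 pos [0.5083 0.3472 0.1197] F [ 0.8 -1.1 -0.3] w 0.0451
grip t=33.4 pos [0.5085 0.3462 0.1203] F [-1.1 -5.   3.7] w 0.0109
closed t=37.9 pos [0.5141 0.1572 0.0949] F [-8.4 -3.3 22.5] w 0.0110
off t=39.2 pos [0.513  0.1582 0.199 ] F [ 0.6 -0.7 -0.2] w 0.0447
touch True t=42.4 pos [ 0.5778 -0.1157 -0.0071] F [-0.8  0.1  4.4] w 0.0680
grip t=43.0 pos [ 0.5798 -0.1164 -0.003 ] F [-1.2  2.3 13.1] w 0.0504
lift t=44.4 pos [ 0.5773 -0.1155  0.1787] F [ 0.2  0.7 -0.3] w 0.0506
```

View pics/c3.png

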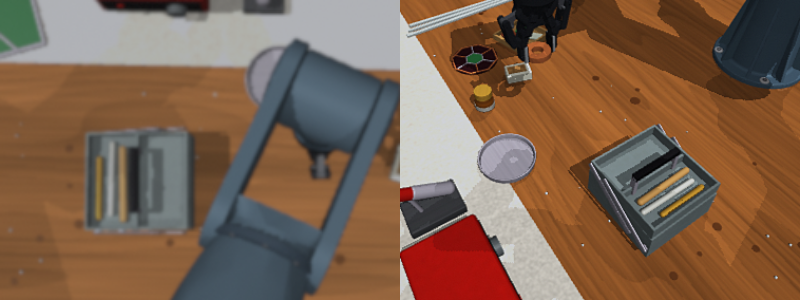

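The tray is down and the roll is held in the fingers. Placing it, then the block.

```bash
python3 - <<'E'
from h import *
robot.move_pose(box(0,-.039,.18),down(YB)); robot.movel(box(0,-.039,.08),speed=.12)
hit=robot.movel(box(0,-.039,.059),speed=.02,stop_force=3); st('roll down %s'%hit)
effector.gripper_to(.066); robot.movel(box(0,-.039,.18)); st('out')
xy=(.5507,-.268); y=np.radians(74.5-180)
robot.move_pose([*xy,.12],down(y)); effector.gripper_to(.062)
robot.movel([*xy,.001],speed=.1,stop_force=6); st('block'); effector.gripper_to(0,40); st('grip')
z0=robot.state()['position'][2]
robot.movel([*xy,.13]); st('lift')
t=(.6885,-.0585); robot.move_pose([*t,.13],down(y)); robot.movel([*t,z0+.014],speed=.12)
hit=robot.movel([*t,z0],speed=.02,stop_force=4); st('placed %s z0 %.4f'%(hit,z0))
effector.gripper_to(.062); robot.movel([*t,.15]); st('out')
robot.move_j([-1.444,.181,1.607,0,1.354,-.206]); st('home')
for cam in("top","scene"):
    c=shot(cam,cam+'4.png'); W=cloud(c)
    for n in("foil_roll","sal_block","block_tin","flux_jar","glass_panel","kit_box"):
        for r in optics.regions_of(cam,n)[:1]:
            p=W[r['pixels']]; p=p[~np.isnan(p[:,0])]; z=np.percentile(p[:,2],97)
            q=p[p[:,2]>z-.008]; print(cam,n,round(r['conf'],2),'top z %.4f'%z,rect(q))
E
python3 - <<'E'
import cv2,numpy as np
a=cv2.imread('pics/top4.png')[110:290,80:400]; b=cv2.imread('pics/scene4.png')[100:384,100:479]
cv2.imwrite('pics/c4.png',np.hstack([cv2.resize(a,(440,248)),cv2.resize(b,(331,248))])); cv2.imwrite('pics/c5.png',cv2.resize(b,(760,570)))
E
```

```text
roll down True t=47.2 pos [0.5147 0.1193 0.0628] F [-1.1  0.5  4.5] w 0.0506
out t=48.5 pos [0.5142 0.1193 0.179 ] F [ 0.4 -0.  -0.6] w 0.0659
block t=51.5 pos [ 0.5513 -0.2684  0.0019] F [-0.1 -0.1 -0.5] w 0.0621
grip t=51.8 pos [ 0.5513 -0.2685  0.002 ] F [-0.6  0.1  5.2] w 0.0413
lift t=52.8 pos [ 0.5499 -0.2674  0.1287] F [-0.4  0.7 -0.9] w 0.0415
placed True z0 0.0020 t=55.4 pos [ 0.6886 -0.0585  0.005 ] F [-0.1  0.4  5.1] w 0.0410
out t=56.9 pos [ 0.6876 -0.0583  0.1486] F [0.2 0.5 0.4] w 0.0623
home t=59.4 pos [ 0.1887 -0.5431  0.2311] F [ 0.6  0.4 -0.9] w 0.0620
top foil_roll 0.83 top z 0.0834 (array([515.9, 119. ]), array([49.2, 49.3]), 0.9)
top sal_block 0.89 top z 0.0327 (array([687.9, -57.1]), array([40.8, 60.4]), 76.1)
top block_tin 0.67 top z 0.0163 (array([687.2, -58.4]), array([111.5, 111.7]), 19.5)
top flux_jar 0.81 top z 0.0543 (array([ 661.5, -218.6]), array([38., 37.]), 77.4)
top glass_panel 0.78 top z 0.0090 (array([ 614.4, -384.3]), array([113.9, 114.5]), 81.3)
top kit_box 0.59 top z 0.1158 (array([513.6, 158.9]), array([97.9, 13.2]), 1.5)
scene foil_roll 0.66 top z 0.0803 (array([516.3, 115.2]), array([49.6, 38.3]), 1.5)
scene sal_block 0.58 top z 0.0296 (array([688.1, -56.4]), array([43.7, 59.8]), 74.5)
scene block_tin 0.92 top z 0.0183 (array([688. , -58.7]), array([114.6, 114.1]), 19.4)
scene glass_panel 0.71 top z 0.0067 (array([ 613.7, -389.5]), array([123.4, 111.5]), 77.0)
scene kit_box 0.69 top z 0.1145 (array([514., 158.]), array([100.4,  12.6]), 1.6)
```

View pics/c5.png

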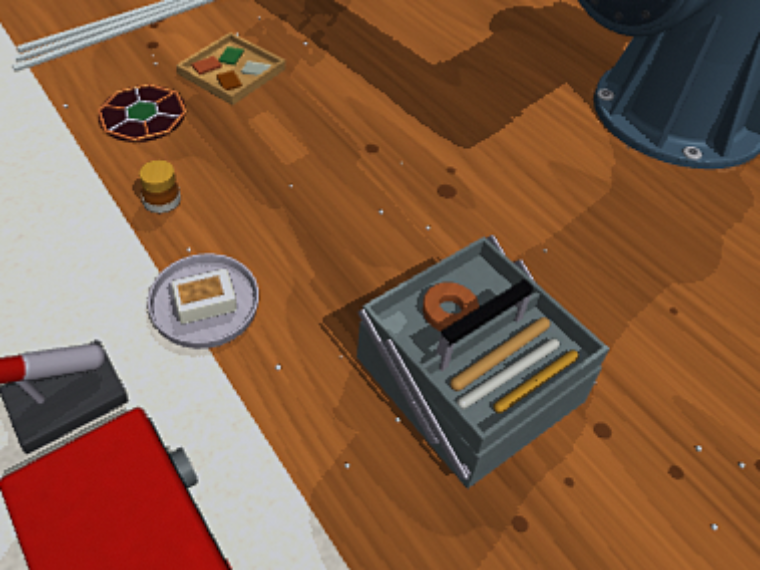

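The roll lies flat in the empty bay (450,305), the block is in the tin (203,295), the tray is down, and the jar and panel haven't moved.

```bash
python3 -c "
from h import *
order.finish_job()"
```

```text
the job is handed in; nothing more can be done
```

The bench is tidied and the job is handed in at about 60 s on the robot clock, well inside the 144 s limit.

I lifted the tray by its handle over to its stop and stood both spools in the compartment, 36 mm either side of its centre. I then swung the tray down and released it, laid the foil roll in the empty bay, and set the white block in the round steel tin.

**Spools:** a picture taken before closing showed both upright. They are hidden under the tray now, so I could not check them again.

**Final checks (both cameras):**
- **Tray:** its handle is back at its starting position and height (top at about 115 mm), so it is fully down.
- **Foil roll:** it lies flat, with its top at about 80–83 mm against 79 mm expected.
- **Block:** it lies flat in the tin, about 2 mm from the tin's centre.
- **Flux jar and glass panel:** they look unmoved. The scene camera gave no reading for the jar in the last check, so its position rests on the top camera and the picture.

The gripper is open and away from everything. No readings disagreed by more than a few millimetres.

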